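# Corner the spice box in the caddy and snap its lid on

### The arm

A 6-joint arm with a two-finger parallel gripper is mounted at the origin on the work surface. World frame = base frame: x ahead of the robot, y to its left, z up, the work surface at z = 0. Lengths are in m, angles in rad, forces in N, time in s.
With the tool pointing down it reaches from about 0.325 to 0.875 m from the base axis. Payload 4.4 kg.
Tool frame: the origin (TCP) lies between the finger pads; the fingertips stand 11 mm ahead of it and the grasp point (between the pads) lies 8 mm behind it; z points along the fingers, y is the direction in which the jaws open and shut (so a half turn about z gives the same grasp; the last joint's range is limited). The gripper opens to 85 mm and grips with 20 to 120 N. Pads are 22 mm wide; open, the fingers measure 114 mm over their backs; the gripper's body (76 mm by 85 mm) begins 54 mm behind the grasp point. The pads swing forward as they close: fully open they stand 13 mm farther back than shut.
Start: joints at [-0.15, 0.207, 1.542, -0, 1.393, -0.15], TCP at [0.575, -0, 0.242] pointing down, gripper open.
Joint ranges: [-2.73, 2.73], [-0.86, 2.22], [0.23, 2.46], [-1.11, 4.25], [0.08, 2.63], [-2.82, 2.82]. Speed limits (rad/s): [2.79, 2.79, 3.14, 3.14, 3.14, 3.14].

### API

Orientations are given as a rotation vector (axis times angle).
In Python, from cell import env, kinematics, sense, cams gives the robot as it stands. Calls block until the motion is done:
- env.movep(position, orientation): joint-space move of the TCP to a pose.
- env.servo_line(position, velocity=0.15, rotation=None, guard=None): straight line of the TCP; rotation=None keeps the orientation; velocity is the mean speed in m/s. With guard (N) it stops when the force on the tool has changed by that much, and returns True; else False.
- env.set_joints(angles): joint-space move.
- env.set_gripper(opening, f_grip=None): finger opening in m; f_grip is the grip in N (None keeps the last); returns when the fingers have stopped.
- env.hold(seconds).
- kinematics.inverse_kinematics(position, orientation): joint angles nearest the present ones, or None.
- sense(): the state.
- cams.read_camera(name): name is "scene" or "side" or "wrist"; returns (picture, depth): 384x512x3 uint8, red, green, blue; 384x512 float32, m along the optical axis (not along the pixel's ray), 0 where there is no reading.
- cams.calibration(name): a dict with "K" (3x3 intrinsics, pixels), "R" (3x3) and "t" (3): a world point X has camera coordinates R X + t. Camera axes: x right, y down, z forward; pixel columns grow to the right and rows downward; lengths in m; the calibration is good to about 2 mm. The wrist camera is an equidistant fisheye: a pixel r from the principal point sees the ray r / f radians off the axis. A picture is of the moment at which its call begins: read the wrist's pose just before it. calibration takes no time and is no camera call; for the wrist camera it gives the pose at the moment of the call.
A pose or a line that the arm cannot do raises env.IKError and nothing moves.
- env.hand_in(): hands the job in, once; it reports no verdict.
The state is a dict: "t": time; "joint_positions": joint angles; "qd": joint speeds; "effort": joint torques, N m; "ee_pos": TCP position; "ee_rot": TCP orientation; "contact_force": force on the tool from outside, world axes, zero at the start; "torque": the same for the moment, N m; "grip_width": finger opening in m.
Only numpy, scipy, OpenCV 4.12 (cv2) and the standard library are available. Lean on these libraries where they do the work, as an engineer would, in place of code of your own. Each camera call takes 0.05 s, during which the arm holds its last target.

### The job

Push the open white spice box along the caddy's floor, without lifting it, until it sits square and flush in the corner of the caddy's raised fence. Then take the rectangular lid with the upright fin, set it over the box and press it down until it snaps and is fully home, and keep pressing: finish while still holding the lid and pressing it down firmly, the box still flush in its corner. Leave everything else on the table where it is.

Things in the scene. Friction and masses are not known exactly. Their poses are not given: they have to be found in the camera images.
- caddy: Steel condiment caddy, fixed: flat floor 4 mm thick, raised fence (6 mm thick, top 48 mm above the table) along two sides only, its far (+x) and left (+y) side; near and right sides open. Origin on the table surface in the middle of the 220 x 220 mm free floor: inner fence faces at x = +110 and y = +110 mm, open edges at x = -110 and y = -110 mm. z up.
- corner (a point): Inner corner of the caddy's fence, at floor height: x = +110, y = +110, z = 4 mm in the caddy's frame. With the box flush in it, x along the caddy's x, the box's origin is at x = 60, y = 70 mm in the caddy's frame.
- box: Open white spice box of smooth glazed ceramic (friction about 0.3), 100 mm along its x, 80 mm along its y, 50 mm high, walls and floor 4 mm, about 0.45 kg, loose on the caddy's floor, its x turned up to 0.35 rad from the caddy's x. Origin at the centre of its underside (4 mm above the table), z up.
- box_rim (a point): Centre of the box's mouth, at rim height, 50 mm above the box's origin. Inside, along the long walls (at +y and -y), lie two sprung steel snap rails: round bars, 10 mm thick, 50 mm long, along x, centres 29 mm from the middle and 8 mm below the rim; each gives way up to 6 mm outwards.
- lid: Snap lid: steel plate 100 mm (x) by 80 mm (y) by 5 mm, mass about 0.15 kg, standing on the table on four round-ended 12 mm legs at x = +-36, y = +-26 mm, which guide it into the box with 4 mm play each way. Between them two white beads along x that must pass the snap rails. Origin at the centre, level with the leg tips, z up. It goes on with its x along the box's x, either way round.
- lid_seat (a point): Centre of the underside of the lid's plate, 24 mm above the lid's origin; fully home it lies on point box_rim. As the lid is lowered its beads meet the rails about 14 mm above home; pressing takes some 8 to 15 N until about 7 mm above home, where the resistance suddenly falls away and the plate drops onto the rim.
- fin_top (a point): Middle of the top edge of the lid's upright black fin, the grip: 56 mm along the lid's x, 14 mm thick in y, 30 mm tall above the plate's top. 59 mm above the lid's origin, 35 mm above lid_seat.
- pepper_pot: small round steel pepper pot, diameter 38, 47 high, standing on the open front right part of the caddy floor; origin at the centre of its underside. Bystander: leave it. Sizes in mm.
- spoon_rest: white ceramic spoon rest, shallow dish of diameter 76, 13 high, with a short flat tail reaching 75 from its centre, close in front of the robot; origin centre of the dish's underside. Bystander. Sizes in mm.
- scoop: yellow plastic scoop about 150 long, 30 high, behind the snap lid; origin at its underside near mid-length. Bystander. Sizes in mm.
- jar: glass jar, diameter 70, 100 high, left of the caddy; origin centre of underside. Bystander. Sizes in mm.
Not all that is in view belongs to the job. What is shaped like the lid but purple or turquoise is not meant. Leave any brown look-alike of the box alone.

How it is judged:
On the way, in this order (a step that is already met when the one before it is completed fails the run):
1. the box is square and flush in the fence corner (x of box in the frame of caddy above 0.0565 m and y of box in the frame of caddy above 0.0665 m and angle between the x axis of box and the x axis of caddy, either way round below 0.04 rad and angle between box's own z axis and vertical below 0.05 rad), for 0.2 s.
2. the lid has snapped fully home on the box (all of step 1 and z of lid_seat in the frame of box between 0.045 and 0.0525 m and horizontal distance between lid_seat and box below 0.008 m and angle between the z axis of lid and the z axis of box, either way round below 0.05 rad), for 0.2 s.
At the end, for the whole second after the job is handed in: Box flush in the corner (each face within 3.5 mm of its fence, square within 0.04 rad); lid snapped home (plate within 2.5 mm of the rim, centred within 8 mm, level within 0.05 rad); the robot still presses the lid onto the box with more than 4 N through the last second (all of step 2 and contact force between lid and box above 4 N and contact force between any of the fingers, the arm and lid above 2 N); the arm keeps its last pose, push and grip.
It fails at once if the box is lifted off the caddy's floor (more than 15 mm) (z of box in the frame of caddy above 0.019 m).
It fails at once if the pepper pot shifted more than 30 mm or knocked over (distance of pepper_pot from where it was at the start of the episode above 0.03 m or angle between pepper_pot's own z axis and vertical above 0.5 rad).
It fails at once if the spoon rest, scoop shifted more than 30 mm or knocked over (distance of any of spoon_rest, scoop from where it was at the start of the episode above 0.03 m or angle between any of spoon_rest, scoop's own z axis and vertical above 0.5 rad).
It fails at once if the jar shifted more than 30 mm or knocked over (distance of jar from where it was at the start of the episode above 0.03 m or angle between jar's own z axis and vertical above 0.5 rad).
It also fails if it takes over 64 s, if anything falls off the work surface, if the arm or the gripper's body presses on something with over 40 N, if the wrist force passes 120 N, or if a joint passes its speed limit or range.

## Working session

There is one attempt and no reset: what is moved stays moved. The work goes in short steps, each a Python script; the robot and the scene stay as the last script left them, time stands still between calls to the robot, and variables do not carry over. Pictures are saved under pics/ and viewed, and the job is handed in when it is done.

```bash
ls; mkdir -p pics
python3 - <<'E'
from cell import env, kinematics, sense, cams
import cv2
s=sense(); print(s['t'],s['ee_pos'],s['ee_rot'],s['contact_force'])
for n in ("scene","side","wrist"):
    im,d=cams.read_camera(n); c=cams.calibration(n)
    print(n,c['K'].tolist(),c['R'].tolist(),c['t'].tolist(),(d>0).mean())
    cv2.imwrite(f"pics/{n}0.png",cv2.resize(im[:,:,::-1],(768,576),interpolation=cv2.INTER_CUBIC))
    import numpy as np; np.savez(f"pics/{n}0.npz",im=im,d=d,**c)
E
```

```text
pics
0.0 [5.74294755e-01 1.13624484e-04 2.41120362e-01] [-2.22012946e+00 -2.22018480e+00  2.10186492e-03] [-1.1691298  -0.38415244 -0.48328493]
scene [[379.935188075118, 0.0, 253.11412778503896], [0.0, 379.935188075118, 196.64865409438806], [0.0, 0.0, 1.0]] [[-0.11312137027888501, 0.9935234658132629, 0.010708803137092306], [0.7485501843425595, 0.09230648181758092, -0.6566217594134238], [-0.6533576180828897, -0.06626187661742024, -0.7541440091920045]] [-0.0048574169898065395, -0.37913884073174997, 1.5031611847678894] 0.9957784016927084
side [[361.35329081350994, 0.0, 256.39224320899353], [0.0, 361.35329081350994, 188.29165051543046], [0.0, 0.0, 1.0]] [[0.966815432934884, -0.25510241022537744, -0.013808654392656222], [-0.14177802477434048, -0.4907926355546169, -0.8596636438610392], [0.21252508164924694, 0.8330938417624728, -0.5106738102619174]] [-0.49397501111739023, 0.18649438081679467, 0.855844441730129] 0.9959716796875
wrist [[297.3186396354542, 0.0, 256.13909332374806], [0.0, 297.3186396354542, 187.065180661318], [0.0, 0.0, 1.0]] [[0.999998253046531, 0.0005368372338065029, -0.0017904495726154695], [0.0009927477629181306, -0.9641419703661334, 0.26538514545918124], [-0.001583778951401003, -0.2653864593084885, -0.9641408189989358]] [-0.5740213996818366, -0.032550493907632316, 0.37818646682708984] 0.97991943359375
```

View pics/scene0.png

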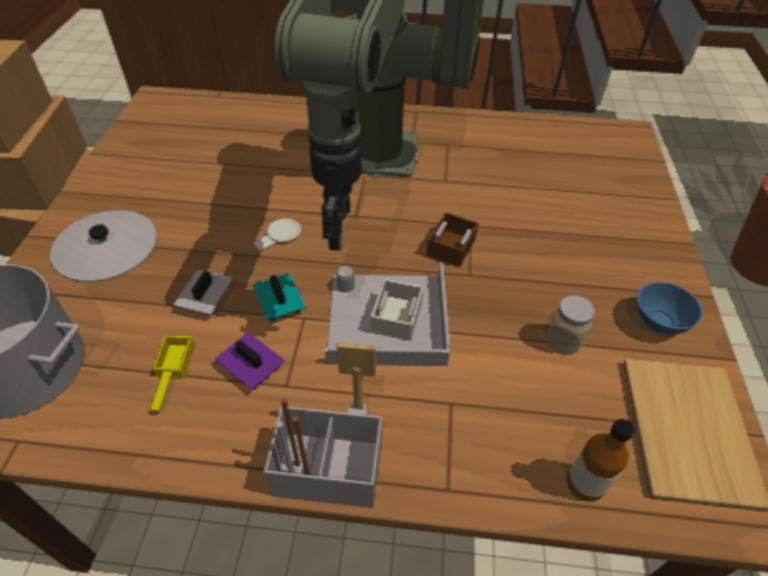

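View pics/side0.png

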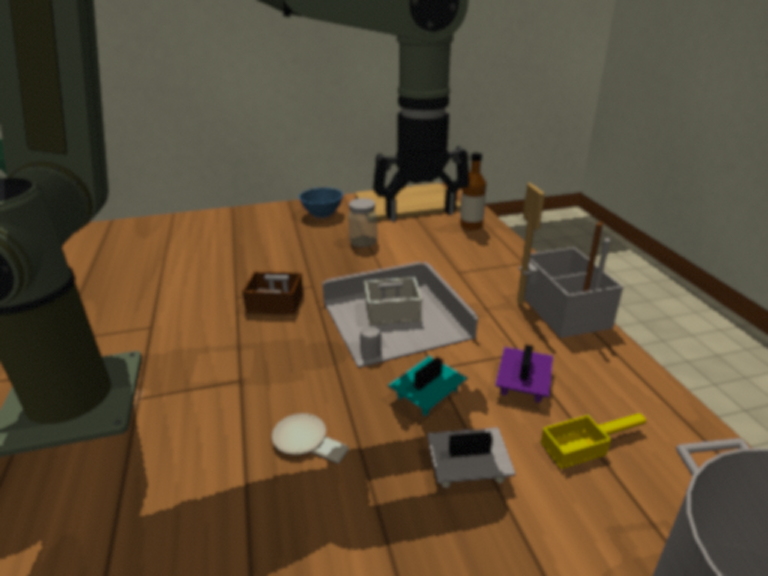

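View pics/wrist0.png

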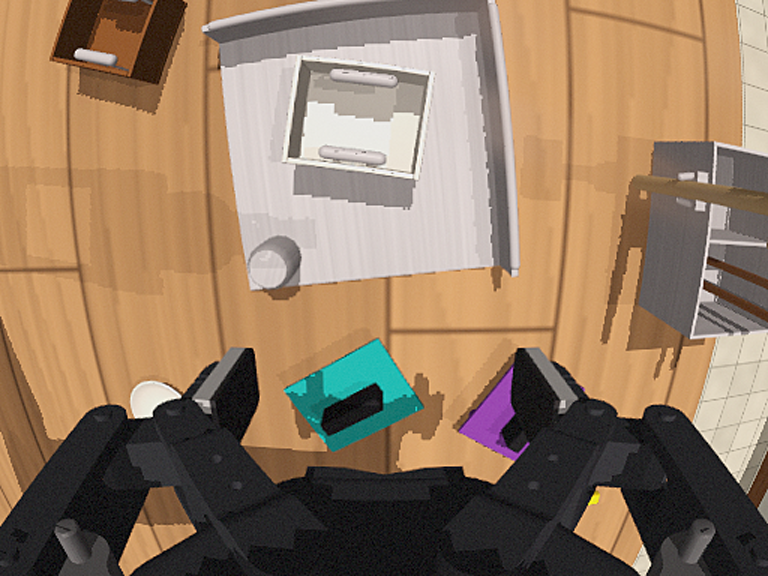

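Candidates: the steel lid at scene (203,292) / side (470,455), a turquoise one at scene (279,296), and a purple one at scene (250,360). The steel one fits, because the other two colours are excluded. The box is the white one inside the caddy at scene (398,308), not the brown one at (453,238). Next I'll make crops to confirm and measure from the depth-cast rays.

```bash
cat > h.py <<'E'
import numpy as np, cv2
def world(im,d,K,R,t,wrist=False):
    h,w=d.shape; v,u=np.mgrid[:h,:w].astype(float)
    x=(u-K[0,2])/K[0,0]; y=(v-K[1,2])/K[1,1]
    if wrist:
        r=np.hypot(x,y)+1e-9; k=np.tan(np.minimum(r,1.5))/r; x=x*k;y=y*k
    P=np.stack([x*d,y*d,d],-1)-t
    W=P@R            # R^T (p-t)
    W[d<=0]=np.nan
    return W
def load(n):
    z=np.load(f"pics/{n}.npz"); return z['im'],world(z['im'],z['d'],z['K'],z['R'],z['t'],n.startswith('wrist'))
E
python3 - <<'E'
from h import *
im,W=load('wrist0'); Z=W[...,2]
print('table z',np.nanmedian(W[200:215,240:330,2]))
# floor z at caddy
print('floor',W[150,200],W[60,180])
def rect(m,W):
    p=W[m][:,:2].astype(np.float32); r=cv2.minAreaRect(p*1000); return r,len(p)
# box rim
roi=np.zeros(Z.shape,bool); roi[25:130,180:300]=1
m=roi&(Z>0.049)&(Z<0.06); n,l,s,c=cv2.connectedComponentsWithStats(m.astype(np.uint8))
k=1+np.argmax(s[1:,4]); print('box',rect(l==k,W),np.nanmedian(Z[l==k]))
f=(Z>0.042)&(Z<0.0505); f[:, :130]=0; f[190:]=0; f[:,350:]=0
f&=~cv2.dilate((l==k).astype(np.uint8),np.ones((9,9))).astype(bool)
vis=im.copy(); vis[f]=(255,0,0); vis[l==k]=(0,255,0)
cv2.imwrite('pics/seg.png',cv2.resize(vis[:,:,::-1],(768,576)))
for n in('scene0','side0'):
    im,W=load(n); x,y=((135,195) if n=='scene0' else (313,303))
    cv2.imwrite(f'pics/c_{n}.png',cv2.resize(im[y-35:y+35,x-45:x+45,::-1],(720,560),interpolation=cv2.INTER_CUBIC))
    print(n,[np.round(W[y+a,x+b],3).tolist() for a,b in((0,0),(-5,0),(5,5))])
E
```

```text
table z -0.0007637885983242234
floor [0.50310393 0.01642755 0.00402279] [0.47930624 0.13170052 0.00411102]
box (((554.6500854492188, 102.69610595703125), (80.89995574951172, 100.53610229492188), 81.80229187011719), 1273) 0.053150253180592896
scene0 [[0.568, -0.282, 0.038], [0.563, -0.28, 0.054], [0.578, -0.265, 0.029]]
side0 [[0.549, -0.295, 0.032], [0.548, -0.294, 0.045], [0.555, -0.306, 0.028]]
```

View pics/seg.png

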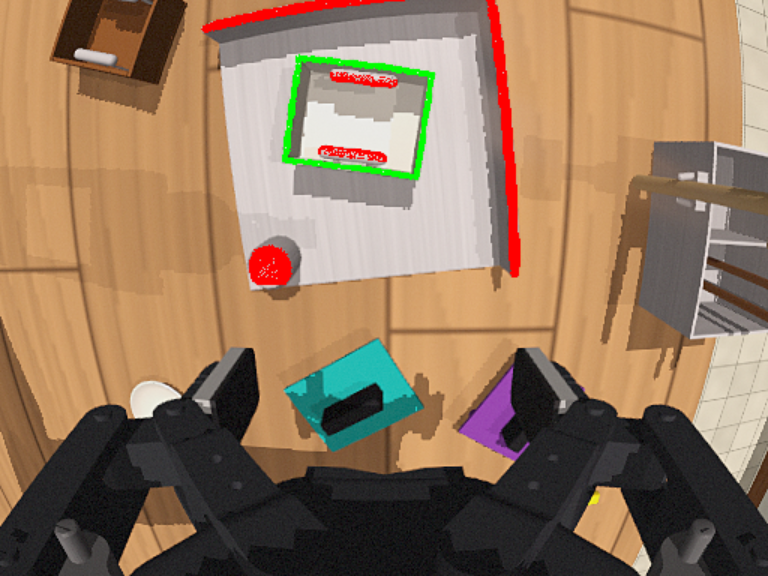

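View pics/c_scene0.png

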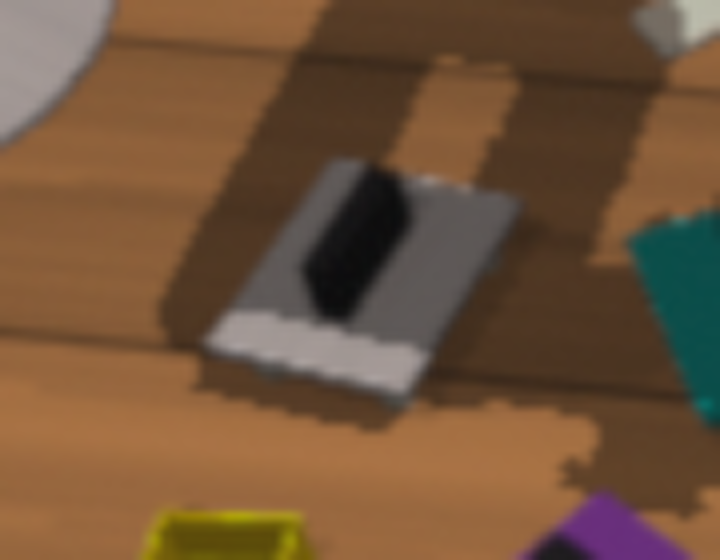

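View pics/c_side0.png

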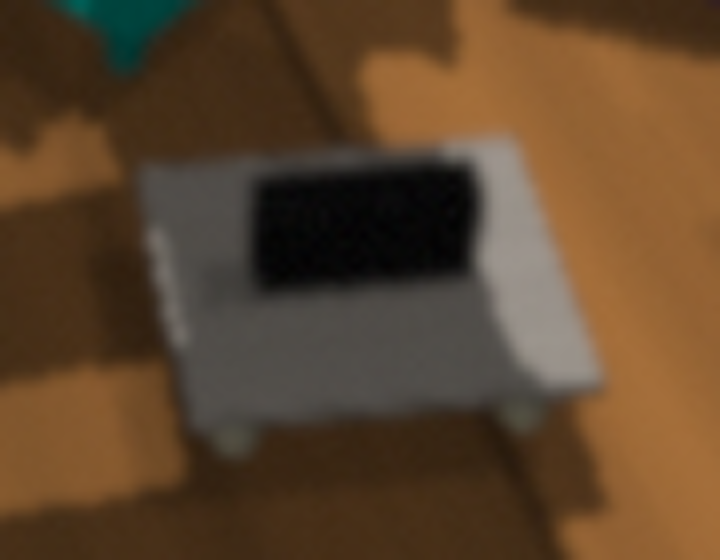

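The crops show the grey plate on four legs with a black upright fin, so this is the right lid. The segmentation shows the box rim (green, about (360,118)) and the two fence tops (red) cleanly. Next I'll fit the caddy frame and the lid pose.

Run:
```python
from h import *
im,W=load('wrist0'); Z=W[...,2]
f=(Z>0.044)&(Z<0.0505)
def line(m,name):
    p=W[m][:,:2].astype(np.float32)
    vx,vy,x0,y0=cv2.fitLine(p,cv2.DIST_HUBER,0,0.001,0.001).ravel()
    a=np.arctan2(vy,vx); n=np.array([-vy,vx]); dd=(p-[x0,y0])@n
    print(name,len(p),'ang',a,'pt',x0,y0,'width',np.percentile(dd,[1,50,99])); return np.array([x0,y0]),np.array([vx,vy])
r=np.zeros(Z.shape,bool); r[30:185,325:348]=1; r[:25]=0
A=line(f&r,'far'); 
r=np.zeros(Z.shape,bool); r[0:22,140:320]=1
B=line(f&r,'left')
s=np.linalg.solve(np.c_[A[1],-B[1]],B[0]-A[0]); c=A[0]+s[0]*A[1]
print('corner centerline',c)
# lid plate & fin from scene, side
for n in('scene0','side0'):
    im,W=load(n); Z=W[...,2]
    reg=(abs(W[...,0]-.56)<.09)&(abs(W[...,1]+.285)<.08)
    for nm,m in(('plate+',reg&(Z>.0235)&(Z<.034)),('fin',reg&(Z>.0535)&(Z<.066)),('finall',reg&(Z>.037))):
        p=W[m]; print(n,nm,len(p),cv2.minAreaRect((p[:,:2]*1000).astype(np.float32)),np.median(p[:,2]))
    g=im.max(2)<30
    m=reg&g&(Z>.03); p=W[m]; print('black',len(p),cv2.minAreaRect((p[:,:2]*1000).astype(np.float32)),p[:,2].max())
# scan bystander positions
im,W=load('scene0')
for nm,(x,y) in dict(pot=(345,275),turq=(279,296),purple=(250,360),jar=(570,320),scoop=(172,360),rest=(285,230)).items(): print(nm,np.round(W[int(y/1.5),int(x/1.5)],3))
```

```text
far 1011 ang -1.4670787 pt 0.6661829 0.07440554 width [-0.00364341 -0.00021427  0.00436499]
left 629 ang 0.081516154 pt 0.4975737 0.18668744 width [-0.00361928 -0.00010985  0.00499595]
corner centerline [0.65317214 0.1993994 ]
scene0 plate+ 541 ((553.9515991210938, -285.894775390625), (81.61397552490234, 100.94602966308594), 81.14253234863281) 0.028561783160028244
scene0 fin 84 ((553.5242919921875, -285.66705322265625), (17.01321029663086, 55.88847732543945), 78.86105346679688) 0.05798478578251309
scene0 finall 145 ((554.4366455078125, -286.1245422363281), (17.180145263671875, 57.99632263183594), 80.43091583251953) 0.055573094279511834
black 115 ((558.3595581054688, -284.5053405761719), (12.54537582397461, 50.8997688293457), 81.55894470214844) 0.062527657309243
side0 plate+ 1260 ((551.3037109375, -288.01849365234375), (82.50711822509766, 100.70853424072266), 81.49286651611328) 0.027981140424064604
side0 fin 191 ((551.3546752929688, -288.31292724609375), (15.56147289276123, 56.46491241455078), 81.1640625) 0.057565862887547066
side0 finall 364 ((551.2863159179688, -288.30230712890625), (15.56147289276123, 56.60324478149414), 81.1640625) 0.0541572830423573
black 353 ((549.09521484375, -288.46722412109375), (14.551976203918457, 51.61856460571289), 81.20670318603516) 0.059780256677807744
pot [ 0.497 -0.009  0.05 ]
turq [ 0.571 -0.126  0.054]
purple [ 0.715 -0.149  0.04 ]
jar [0.6   0.412 0.098]
scoop [ 0.709 -0.304  0.004]
rest [ 0.335 -0.173  0.006]
```

```bash
cat >> h.py <<'E'
from scipy.spatial.transform import Rotation as Rt
def ori(a):
    y=np.array([np.cos(a),np.sin(a),0]); z=np.array([0,0,-1.]); x=np.cross(y,z)
    return Rt.from_matrix(np.c_[x,y,z]).as_rotvec()
YAW=0.095
def snap(n,cam='wrist'):
    from cell import cams
    c=cams.calibration(cam); im,d=cams.read_camera(cam)
    np.savez(f"pics/{n}.npz",im=im,d=d,**c)
    cv2.imwrite(f"pics/{n}.png",cv2.resize(im[:,:,::-1],(768,576),interpolation=cv2.INTER_CUBIC))
    return load(n) if n.startswith(cam) else None
def st(tag):
    from cell import sense
    s=sense(); print(tag,'t%.2f'%s['t'],'p',np.round(s['ee_pos'],4),'F',np.round(s['contact_force'],1),'w%.4f'%s['grip_width'])
E
python3 - <<'E'
from h import *
from cell import env,sense
ex=np.array([np.cos(YAW),np.sin(YAW),0])
o=ori(YAW-np.pi/2)
env.set_gripper(0.05)
tgt=np.array([.6046,.1516]); b=np.array([.5547,.1027])
ey=np.array([-ex[1],ex[0],0])
p0=np.array([.5547,.1027,0])-ex*.088
env.movep(p0+[0,0,.11],o); st('above')
env.servo_line(p0+[0,0,.024],0.15); st('down')
g=env.servo_line(p0+ex*.10+[0,0,.024],0.04,guard=8); st(('push',g))
env.hold(.2); st('hold')
snap('wrist1')
E
```

```text
above t2.05 p [0.4678 0.0943 0.1105] F [ 0.1 -0.1 -0.5] w0.0499
down t2.77 p [0.4679 0.0943 0.0245] F [ 0.3  0.7 -0.2] w0.0500
('push', True) t4.60 p [0.5483 0.1021 0.0232] F [0.7 0.5 0.5] w0.0503
hold t4.80 p [0.5467 0.102  0.0224] F [ 0.1  0.9 -0.6] w0.0499
```

View pics/wrist1.png

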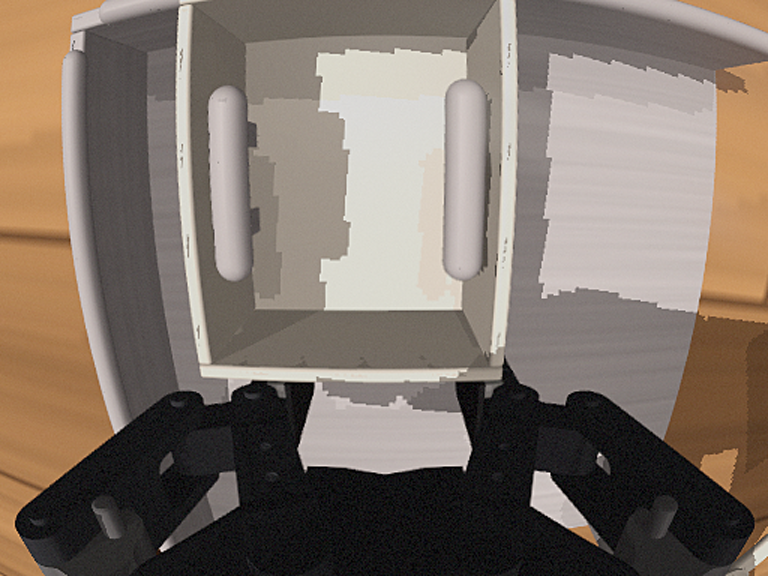

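The picture shows the box squared against the two fingers, its far rim near the far fence (top), with a gap left to the left fence at image left (about x=90 to 185). I'll measure the poses and then do the y push.

```bash
cat >> h.py <<'E'
def boxfit(W,c,out=True):
    Z=W[...,2]; reg=(np.hypot(W[...,0]-c[0],W[...,1]-c[1])<.085)&(Z>.0505)&(Z<.058)
    n,l,s,_=cv2.connectedComponentsWithStats(reg.astype(np.uint8)); k=1+np.argmax(s[1:,4])
    (cx,cy),(w,h),a=cv2.minAreaRect((W[l==k][:,:2]*1000).astype(np.float32))
    a=a+90 if h>w else a
    a=(np.radians(a)+np.pi/2)%np.pi-np.pi/2
    print('box',round(cx,1),round(cy,1),round(w,1),round(h,1),'yaw %.4f'%a,'n',s[k,4]); return np.array([cx,cy])/1000,a
def caddy(W,b):
    """b box centre guess; fence top lines"""
    Z=W[...,2]; f=(Z>.0435)&(Z<.0502)
    R=np.array([[np.cos(YAW),-np.sin(YAW)],[np.sin(YAW),np.cos(YAW)]])
    q=(W[...,:2]-[.6505,.1961])@R
    res=[]
    for nm,m in(('far',f&(abs(q[...,0]-.003)<.010)&(q[...,1]>-.2)&(q[...,1]<-.01)),('left',f&(abs(q[...,1]-.003)<.010)&(q[...,0]>-.2)&(q[...,0]<-.01))):
        if m.sum()<80: print(nm,'few',m.sum()); continue
        vx,vy,x,y=cv2.fitLine(W[m][:,:2].astype(np.float32),cv2.DIST_HUBER,0,.001,.001).ravel()
        n=np.array([-vy,vx]); n*=np.sign(n[0]+n[1]); a=np.arctan2(n[1],n[0])-(np.pi/2 if nm=='left' else 0)
        d=(np.array([x,y])-b)@n-.003
        print(nm,m.sum(),'yaw %.4f'%a,'box centre to inner face mm %.1f'%(d*1000)); res.append((a,d))
    return res
E
python3 - <<'E'
from h import *
im,W=load('wrist1'); b,a=boxfit(W,(.61,.108)); caddy(W,b)
im,W=load('wrist0'); b,a=boxfit(W,(.555,.103)); caddy(W,b)
E
```

```text
box 606.9 119.3 97.8 80.7 yaw 0.0942 n 8019
far 2370 yaw 0.1162 box centre to inner face mm 48.2
left 3629 yaw 0.1019 box centre to inner face mm 74.4
box 554.7 102.7 80.9 100.5 yaw -0.1431 n 1208
far 1126 yaw 0.1051 box centre to inner face mm 104.8
left 597 yaw 0.0793 box centre to inner face mm 85.3
```

```bash
sed -i 's/^YAW=.*/YAW=0.102/' h.py
python3 - <<'E'
from h import *
from cell import env,sense
ex=np.array([np.cos(YAW),np.sin(YAW),0]); ey=np.array([-ex[1],ex[0],0])
s=sense()['ee_pos']
env.servo_line(s-ex*.012,0.1); env.servo_line(s-ex*.012+[0,0,.08],0.25)
env.set_gripper(0.055)
p0=np.array([.6055,.1193,0])-ey*.078
env.movep(p0+[0,0,.11],ori(YAW)); 
env.servo_line(p0+[0,0,.024],0.15); st('down')
g=env.servo_line(p0+ey*.08+[0,0,.024],0.04,guard=12); st(('push',g))
env.hold(.1); st('hold')
im,W=snap('wrist2'); b,a=boxfit(W,(.603,.152)); caddy(W,b)
E
```

```text
down t8.02 p [0.6142 0.0417 0.0246] F [ 0.3 -1.   1. ] w0.0547
('push', True) t9.43 p [0.6069 0.1027 0.0236] F [ 0.8 -0.9  0.5] w0.0550
hold t9.53 p [0.6065 0.1026 0.0232] F [ 0.2 -0.1 -0.7] w0.0549
box 605.7 146.4 101.0 98.6 yaw 0.1019 n 10694
far 2690 yaw 0.1372 box centre to inner face mm 46.4
left 7467 yaw 0.0987 box centre to inner face mm 48.2
```

View pics/wrist2.png

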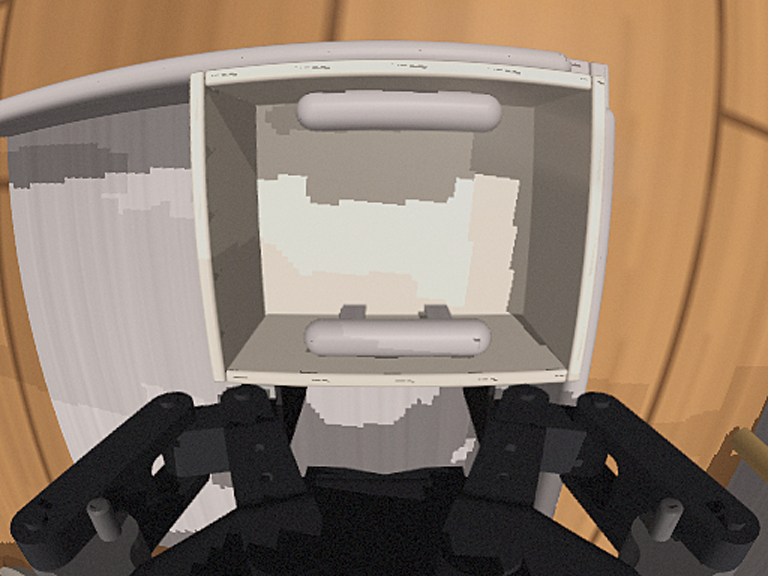

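The box looks flush against the left fence (top of the picture, row ~75) and nearly so against the far fence (right edge, column ~600). I'll press y a little more, then do a second x push and check from above.

Run:
```python
from h import *
from cell import env,sense
ex=np.array([np.cos(YAW),np.sin(YAW),0]); ey=np.array([-ex[1],ex[0],0])
s=sense()['ee_pos']; s[2]=.024
g=env.servo_line(s+ey*.012,0.03,guard=15); st(('y2',g))
s=sense()['ee_pos']
env.servo_line(s-ey*.012,0.1); env.servo_line(s-ey*.012+[0,0,.08],0.25)
env.set_gripper(0.045)
p0=np.array([.605,.149,0])-ex*.080
env.movep(p0+[0,0,.11],ori(YAW-np.pi/2)); 
env.servo_line(p0+[0,0,.024],0.15); st('down')
g=env.servo_line(p0+ex*.05+[0,0,.024],0.03,guard=12); st(('x2',g))
s=sense()['ee_pos']; s[2]=.024
g=env.servo_line(s+ex*.012,0.03,guard=15); st(('x3',g))
s=sense()['ee_pos']
env.servo_line(s-ex*.012,0.1); env.servo_line(s-ex*.03+[0,0,.19],0.25)
im,W=snap('wrist3'); st('top'); b,a=boxfit(W,(.605,.150)); caddy(W,b)
```

```text
('y2', True) t9.85 p [0.6059 0.1024 0.0227] F [ 0.4 -1.1  1.8] w0.0551
down t13.04 p [0.5261 0.1409 0.0245] F [0.8 0.2 0.8] w0.0450
('x2', True) t13.90 p [0.5448 0.1428 0.0239] F [-0.8 -0.4  4.2] w0.0446
('x3', True) t14.16 p [0.5446 0.1428 0.0239] F [-1.6 -0.1  4.7] w0.0450
top t15.38 p [0.5135 0.1395 0.2117] F [-0.5  0.1  0.1] w0.0448
box 605.3 155.8 100.1 80.4 yaw 0.1031 n 1464
far 1198 yaw 0.1009 box centre to inner face mm 49.5
left 1442 yaw 0.1065 box centre to inner face mm 40.1
```

View pics/wrist3.png

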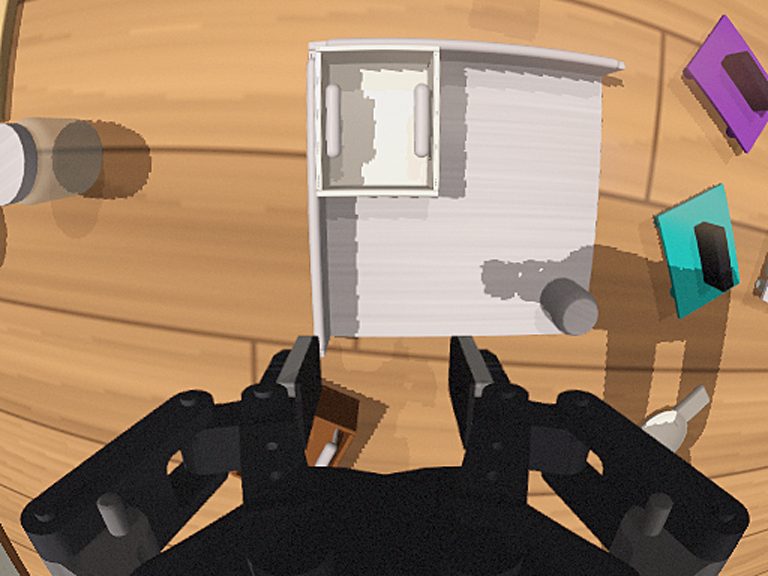

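The box is flush: 49.5 mm to the far fence and 40.1 mm to the left (nominal 50 and 40), square within about 3 mrad. The pepper pot at (568,305) hasn't been touched. Next is a close look at the lid from the wrist camera.

Run:
```python
from h import *
from cell import env,sense
env.movep([.49,-.278,.22],ori(-.152-np.pi/2)); st('hover')
im,W=snap('wrist4'); Z=W[...,2]
reg=(abs(W[...,0]-.5525)<.08)&(abs(W[...,1]+.287)<.065)
for nm,m in(('plate',reg&(Z>.0235)&(Z<.034)),('fin',reg&(Z>.053)&(Z<.066))):
    n,l,s,_=cv2.connectedComponentsWithStats(m.astype(np.uint8)); p=W[l==1+np.argmax(s[1:,4])]
    print(nm,len(p),cv2.minAreaRect((p[:,:2]*1000).astype(np.float32)),np.median(p[:,2]))
```

```text
hover t16.93 p [ 0.4903 -0.2769  0.2198] F [ 0.5 -0.9  0.9] w0.0449
plate 5961 ((552.8172607421875, -286.0834045410156), (80.2616958618164, 100.77261352539062), 80.63912200927734) 0.028152190905051482
fin 771 ((553.079833984375, -286.1434326171875), (13.875897407531738, 54.71531295776367), 81.30211639404297) 0.05800732025203921
```

View pics/wrist4.png

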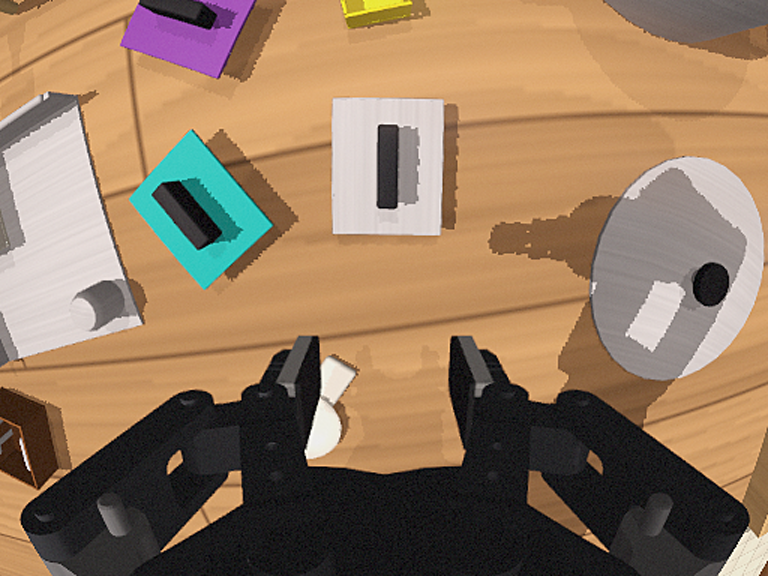

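This view shows the grey lid at (388,166) with the fin centred and aligned, and clear space around it. I'll grasp the fin.

Run:
```python
from h import *
from cell import env,sense
c=[.5529,-.2861]
env.movep(c+[.11],ori(-.16-np.pi/2)); st('above')
g=env.servo_line(c+[.0425],0.08,guard=6); st(('down',g))
env.set_gripper(0.0,f_grip=90); st('grip')
s=sense()['ee_pos']
env.servo_line([s[0],s[1],.085],0.1); st('lift')
im,W=snap('wrist5')
```

```text
above t17.55 p [ 0.5531 -0.2854  0.1101] F [0.6 0.4 0.6] w0.0453
('down', False) t18.54 p [ 0.5534 -0.2864  0.043 ] F [-0.2 -0.4  0.1] w0.0452
grip t18.93 p [ 0.5535 -0.2864  0.0435] F [0.  0.3 4.3] w0.0127
lift t19.51 p [ 0.5534 -0.2864  0.085 ] F [ 0.5  0.4 -1.6] w0.0127
```

View pics/wrist5.png

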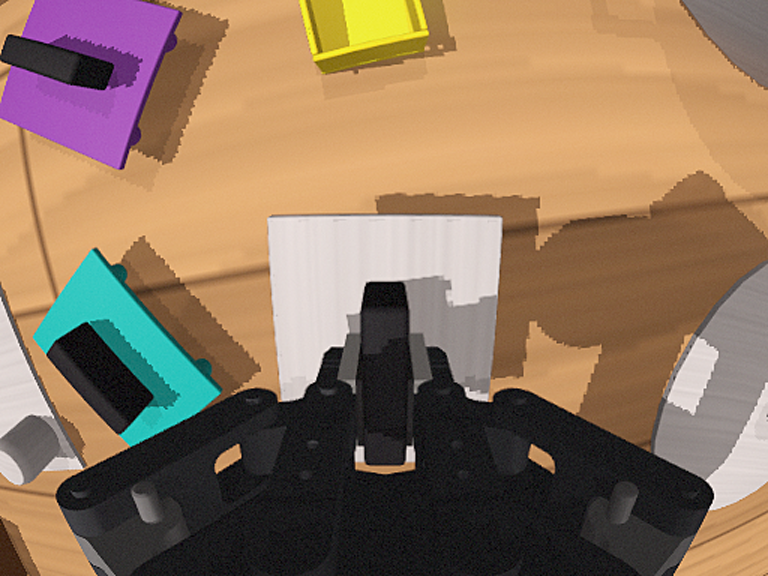

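The lid is held square, with its far edge at row 216. I'll measure its offset in the hand.

Run:
```python
from h import *
im,W=load('wrist5'); Z=W[...,2]
p0=np.array([.5534,-.2864]); a=-.16
R=np.array([[np.cos(a),-np.sin(a)],[np.sin(a),np.cos(a)]])
q=(W[...,:2]-p0)@R
m=(abs(Z-.070)<.006)&(abs(q[...,0])<.07)&(abs(q[...,1])<.06)&(im.min(2)>70); m[300:]=0; 
v=np.zeros_like(m); v[140:250]=1; m&=v
p=q[m]; z=Z[m]; print(len(p),'far edge',np.percentile(p[:,0],99.5),'y',np.percentile(p[:,1],[.5,99.5]))
A=np.c_[p,np.ones(len(p))]; print('tilt fit',np.linalg.lstsq(A,z,rcond=None)[0])
for lo,hi in((.02,.03),(.03,.04),(.04,.048)):
    k=(p[:,0]>lo)&(p[:,0]<hi); print(lo,np.percentile(p[k,1],[1,99]),k.sum())
for lo,hi in((-.035,-.02),(.02,.035)):
    k=(p[:,1]>lo)&(p[:,1]<hi); print('x far',lo,np.percentile(p[k,0],99))
```

```text
13003 far edge 0.04941760357579682 y [-0.03760215  0.04133846]
tilt fit [-0.00396527  0.00141147  0.06964157]
0.02 [-0.03707951  0.04087545] 2489
0.03 [-0.03704023  0.0407358 ] 2958
0.04 [-0.03704928  0.0406762 ] 2450
x far -0.035 0.04918020993661631
x far 0.02 0.04943387763660158
```

Run:
```python
from h import *
from cell import env,sense
s=sense()['ee_pos']; env.servo_line([s[0],s[1],.16],0.2)
t=[.6053,.1538]; o=ori(.103-np.pi/2)
env.movep(t+[.16],o); st('above')
env.servo_line(t+[.112],0.1); st('pre')
snap('wrist6'); snap('side6','side')
g=env.servo_line(t+[.0905],0.03,guard=6); st(('insert',g))
```

```text
above t21.71 p [0.6056 0.1526 0.1598] F [-1.4 -1.5 -0.6] w0.0129
pre t22.34 p [0.6055 0.1536 0.112 ] F [ 0.4  0.5 -1.7] w0.0124
('insert', False) t23.31 p [0.6055 0.1538 0.0906] F [ 0.3 -1.1 -1.3] w0.0124
```

View pics/wrist6.png

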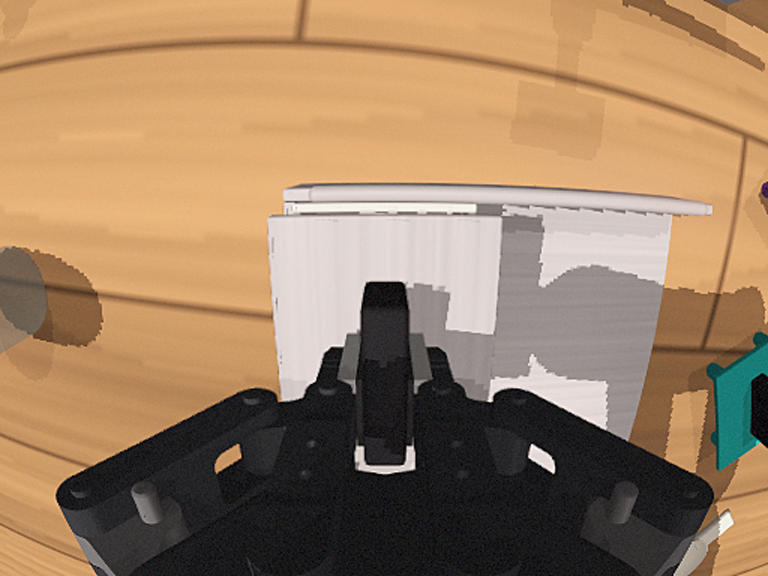

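View pics/side6.png

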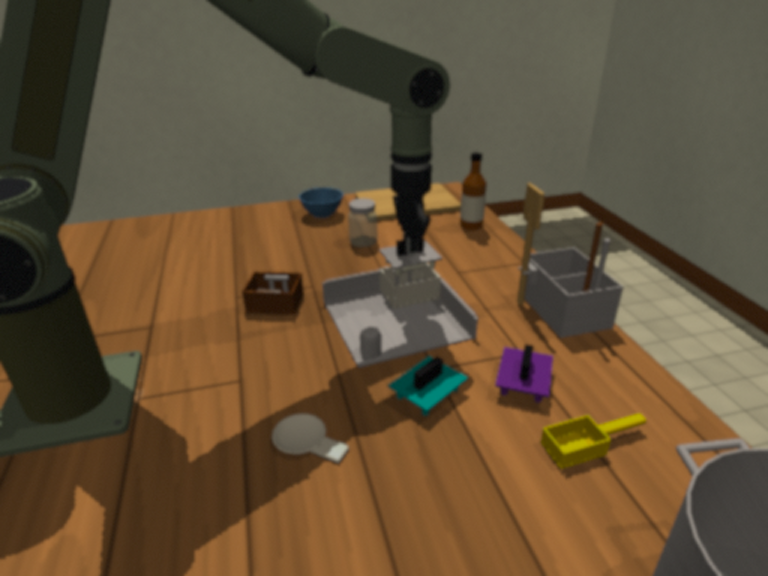

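The lid sits aligned over the box (wrist: plate (385,300), far edge parallel to the rim), and the legs went in without contact. Now I'll press in small steps while reading the force.

Run:
```python
from h import *
from cell import env,sense
t=[.6053,.1538]
for z in np.r_[np.arange(.088,.0705,-.002)]:
    g=env.servo_line(t+[z],0.02,guard=45); 
    f=np.mean([ (env.hold(.02),sense()['contact_force'])[1] for _ in range(4)],0)
    print('%.3f'%z,g,np.round(sense()['ee_pos'],4),np.round(f,1))
    if g or f[2]>25: break
st('end'); im,W=snap('wrist7')
```

```text
0.088 False [0.6053 0.1538 0.088 ] [ 0.1  0.2 -1.4]
0.086 False [0.6059 0.1539 0.0869] [-1.  -0.1  3.6]
0.084 False [0.6064 0.1539 0.0854] [-1.3 -0.3  5.8]
0.082 False [0.6066 0.154  0.0834] [-0.5  0.5  5.3]
0.080 False [0.6065 0.1539 0.0804] [2.8 0.2 0.5]
0.078 False [0.6038 0.1536 0.0763] [ 0.8  0.2 -3.3]
0.076 False [0.6037 0.1536 0.0745] [-0.3 -0.1 -7.1]
0.074 False [0.6056 0.1538 0.0743] [ 0.2  0.1 -3.2]
0.072 False [0.6064 0.154  0.0737] [-1.9 -0.2  5.7]
end t26.18 p [0.6064 0.154  0.0737] F [-1.5  0.2  5.4] w0.0124
```

View pics/wrist7.png

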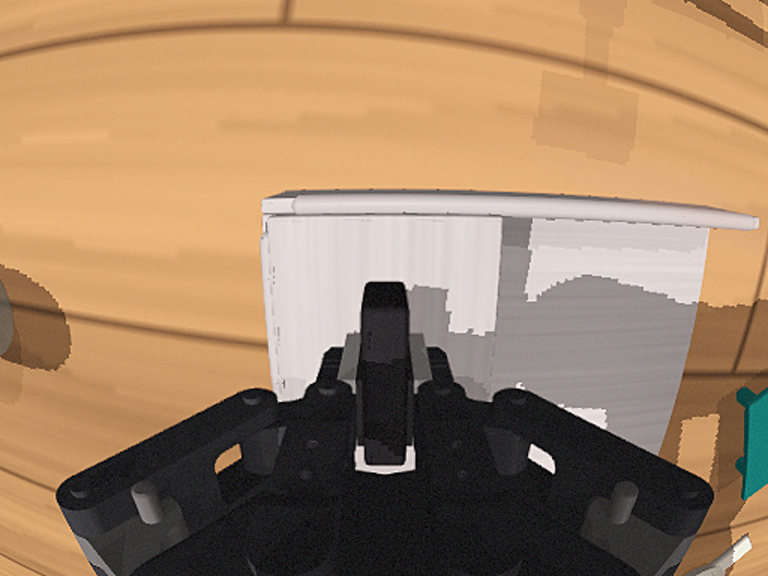

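It snapped: the resistance dropped at z≈0.080, and the TCP now sits at 0.0737 against a predicted home of 0.0735. I'll raise the pressing force.

Run:
```python
from h import *
from cell import env,sense
t=[.6053,.1538]
for z in np.arange(.071,.060,-.001):
    env.servo_line(t+[z],0.02,guard=45)
    f=np.mean([ (env.hold(.03),sense()['contact_force'])[1] for _ in range(5)],0)
    print('%.3f'%z,np.round(sense()['ee_pos'],4),np.round(f,1))
    if f[2]>17: break
env.hold(.8); st('end'); snap('side8','side'); snap('scene8','scene')
im,W=snap('wrist8'); s=sense(); p0=s['ee_pos'][:2]
Z=W[...,2]; a=.103; R=np.array([[np.cos(a),-np.sin(a)],[np.sin(a),np.cos(a)]]); q=(W[...,:2]-p0)@R
m=(im.min(2)>70)&(abs(q[...,0]-.04)<.008)&(abs(q[...,1]-.002)<.033)
P=np.c_[q[m],np.ones(m.sum())]; print('plate z fit',np.linalg.lstsq(P,Z[m],rcond=None)[0],np.median(Z[m]))
m=(Z>.0435)&(Z<.0502)&(abs(q[...,1])<.06)&(q[...,0]>.045)&(q[...,0]<.065)
print('fence inner x from tcp',np.median(q[m][:,0])-.003)
print('plate far edge',np.percentile(q[...,0][(abs(Z-.059)<.004)&(abs(q[...,1])<.03)&(abs(q[...,0])<.07)],99.5))
```

```text
0.071 [0.6064 0.1539 0.0736] [-4.2 -0.5 10.6]
0.070 [0.6064 0.1539 0.0736] [-6.7 -1.2 14.9]
0.069 [0.6064 0.1539 0.0736] [-8.6 -1.8 19.7]
end t28.28 p [0.6064 0.1539 0.0736] F [-8.6 -1.8 19.4] w0.0127
plate z fit [-0.00102468  0.0020384   0.05829648] 0.05826647074856659
fence inner x from tcp 0.049430102499079254
plate far edge 0.04988441561105636
```

Run:
```python
import cv2
a=cv2.imread('pics/side8.png')[300-70:420,280:520]; b=cv2.imread('pics/scene8.png')[230:390,300:480]
cv2.imwrite('pics/fin8.png',cv2.hconcat([cv2.resize(a,(400,320)),cv2.resize(b,(360,320))]))
```

```text
(no output)
```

View pics/fin8.png

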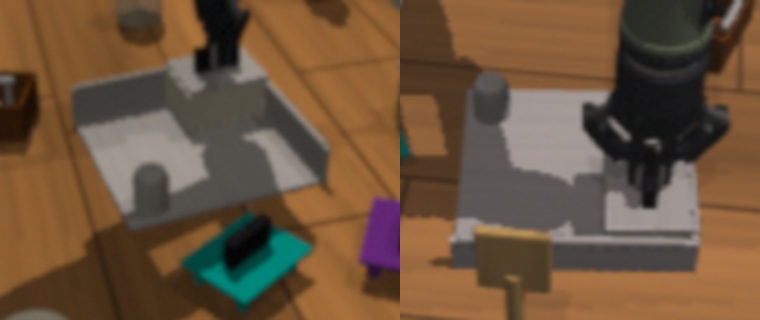

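The side and scene crops show the lid sitting level on the box in the fence corner. The plate top measures 58.3 mm (59 expected), and the push is steady at 19 N. Handing in.

Run:
```python
from h import *
from cell import env
st('before'); env.hand_in(); st('after')
```

```text
before t28.43 p [0.6064 0.1539 0.0736] F [-8.3 -2.7 19.7] w0.0125
the job is handed in; nothing more can be done
the job is handed in; nothing more can be done
```

I handed the job in at about 28.4 s with the box flush in its corner, the lid snapped home, and the gripper still holding the lid and pressing it down. No verdict was reported.

- **Box:** I pushed it along the floor with two fingers, toward the far fence, then the left fence, then the far fence again. Afterwards its centre measured 49.5 mm from the far fence and 40.1 mm from the left (nominal 50 and 40), and it was square within about 3 mrad. I did not measure the left gap again after the lid went on. The last crops show the box still in the corner.
- **Lid:** I gripped the steel lid by its fin, and the legs entered the box without touching. The resistance fell away about 7 mm above home, and the tool stopped at z = 73.6 mm against the 73.5 mm predicted. The plate measured level within about 2 mrad, its top at 58.3 mm (59 expected).
- **Press:** The downward force held steady at about 19.5 N, with about 8.5 N toward the far fence, until the hand-in.
- **Disagreements:** The wrist camera read about 2 mm too far left compared with the finger-contact positions, so I corrected the placement for that. It also put the lid's far edge about 0.5 mm past the fence face, which is within the calibration error.
- **Bystanders:** The arm did not come near any of them, and the pepper pot looked unmoved in the pictures. I did not measure any of their positions at the end.

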